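# Level the footplate and hold the square in the corner for the tack weld

## Robot

A 6-joint arm with a two-finger parallel gripper is mounted at the origin on the work surface. World frame = base frame: x ahead of the robot, y to its left, z up, the work surface at z = 0. Lengths are in m, angles in degrees, forces in N, time in s.
With the tool pointing down it reaches from about 0.325 to 0.85 m from the base axis. Payload 15.5 kg.
Tool frame: the origin (TCP) lies at the very end of the fingers, on their centre line; the grasp point (between the pads) lies arm.grip_depth behind it (arm.grip_depth is the distance from the TCP to the grasp point, in m); z points along the fingers, y is the direction in which the jaws open and shut (so a half turn about z gives the same grasp; the last joint's range is limited). The gripper opens to 91 mm and grips with 3 to 60 N. Pads are 32 mm wide; open, the fingers measure 118 mm over their backs; the gripper's body (76 mm by 178 mm) begins 60 mm behind the grasp point.
Start: joints at [-5.472, 28.281, 77.091, -0, 74.628, -5.472], TCP at [0.625, 0, 0.181] pointing down, gripper open.
Joint ranges: [-166.48, 166.48], [-47.26, 123.95], [12.59, 153.08], [-70.14, 250.14], [6.76, 159.57], [-176.63, 176.63]. Speed limits (degrees/s): [108.29, 108.29, 147.25, 172.46, 172.46, 172.46].

## Interface

Orientations are given as a 3x3 rotation matrix whose columns are the frame's x, y, z axes.
In Python, from rig import arm gives the robot as it stands. Calls block until the motion is done:
- arm.move_to(position, orientation): joint-space move of the TCP to a pose.
- arm.move_l(position, orientation=None, feed=0.15): straight line of the TCP; orientation=None keeps the orientation; feed is the mean speed in m/s.
- arm.move_joints(angles): joint-space move.
- arm.grip(opening): finger opening in m; the grip force is fixed at half the most; returns when the fingers have stopped.
- arm.sleep(seconds).
- arm.solve_ik(position, orientation): joint angles nearest the present ones, or None.
- arm.snapshot(name): name is "scene" or "side" or "wrist"; returns the picture (384x512x3 uint8, red, green, blue); there is no depth.
- arm.get_calibration(name): a dict with "intrinsics" (3x3 intrinsics, pixels), "cam_to_world" (4x4, takes a point from camera to world coordinates). Camera axes: x right, y down, z forward; pixel columns grow to the right and rows downward; lengths in m; the calibration is good to about 2 mm. A picture is of the moment at which its call begins: read the wrist's pose just before it. get_calibration takes no time and is no camera call; for the wrist camera it gives the pose at the moment of the call.
A pose or a line that the arm cannot do raises arm.Unreachable and nothing moves.
- arm.sign_off(): hands the job in, once; it reports no verdict.
Readings, each from a call of its own:
- arm.current_t(): time.
- arm.current_joint_positions(): joint angles.
- arm.current_dq(): joint speeds.
- arm.current_tau(): joint torques, N m.
- arm.current_ee_pos(): TCP position.
- arm.current_tool_rot(): TCP orientation.
- arm.current_force(): force on the tool from outside, world axes, zero at the start.
- arm.current_torque(): the same for the moment, N m.
- arm.current_width(): finger opening in m.
Only numpy, scipy, OpenCV 4.12 (cv2) and the standard library are available. Lean on these libraries where they do the work, as an engineer would, in place of code of your own. Each camera call takes 0.05 s, during which the arm holds its last target.

## Task

On the welding jig the trike's footplate sags away from the clamped seat upright: turn the jig's black levelling knob until the footplate sits level, and let go of the knob. Then pick up the steel square, stand its stock on the footplate with the blade towards the seat upright, and press it squarely into the corner until the stock lies flat on the footplate and the blade touches the middle of the upright's face. Finish while still gripping the square and pressing it there, ready for the tack weld, and leave the other things on the bench where they are.

Things in the scene. Friction and masses are not known exactly. Their poses are not given: they have to be found in the camera images.
- tilt (a joint): tilt (rad) of the jig's hinged table that carries the footplate: 0 level, negative = its free (knob) end hangs low, as at the start (-0.055 to -0.030). The hinge is at the upright's foot. Only the knob's coarse multi-start screw moves it: 1 rad of knob clockwise from above adds 0.02 rad. It stays where left and does not give under hand pressure
- knob (a point): levelling knob: black, round, fluted, 42-45 mm diameter, 26 mm high, axis upright, with a white mark on top. Point: on its axis, 15 mm above its underside, 11 mm below its top, 113 mm above the bench, 175 mm from the corner along the corner's -y. Its height is fixed, underside 18 mm above the level footplate. Clockwise from above raises the footplate. Friction 0.06 Nm; grip it at any angle
- corner (a point): the inside corner: middle of the foot of the seat upright's face, at the footplate's top, 80 mm above the bench. +y points level into the upright, square to its face; -y along the footplate to the knob; x along the corner; z up. Hinge lugs stand 58 to 70 mm either side of it, lower than the footplate's top
- square: fitter's square, 0.5-0.7 kg, on its stock. Stock: 24 thick (x), 110 long, 28 mm high. Blade: 4 thick, 22 wide, rising at the heel end to 150 mm. Origin: middle of the heel's bottom edge. z up the blade, -y along the stock, +y out of the heel face; blade edge and stock end are flush at y = 0. +y starts within 0.5 rad of world +y. Seated, its origin is at the corner, axes parallel to the corner's
- square_grip (a point): where to grip the square from above, across the 24 mm thickness (x) of its stock: 85 mm from the heel face, 20 mm above the stock's underside, clear of blade and upright for a gripper's body. Axes as the square's
- jig: the bolted-down welding jig: base 150 x 315 x 14 mm with angle plate, upright, hinged table and knob. Origin on the bench, 85 mm from the upright's face (between it and the knob); axes as the corner's
- spray_can: bystander: orange spray can 64 mm diameter, 180 mm tall, left of the jig; origin under its centre
- bolt_tin: bystander: open steel tin 84 mm diameter, 60 mm tall, behind the jig; origin under its centre
- wire_brush: bystander: brush lying to the robot's left, about 0.2 m long along its x; origin at its underside
- chipping_hammer: bystander: hammer lying to the far right, 0.26 m long along its x; origin at its underside
- spanner: bystander: spanner lying flat between robot and jig, 0.18 m long along its x; origin at its underside
- tube_offcut: bystander: black square tube offcut 40 x 40 x 90 mm (long along its x), lying to the right and beyond the jig; origin under its centre
- magnet_block: bystander: flat red welding magnet 75 x 75 x 16 mm at the left; origin under its centre
- upright: the seat upright: vertical dark steel square tube, 50 mm wide (x) and 50 mm deep, rigidly clamped, reaching 170 mm above the corner; origin and axes as the corner's. Blade and heel end of the square press on its face (y = 0)
- footplate: the hinged table with the trike's black footplate (104 x 125 x 5 mm) on it, the footplate from 3 to 128 mm from the upright. Origin on the hinge axis, 8 mm below the corner; z square to the footplate (its top at z = +8 mm), -y towards the knob
Not all that is in view belongs to the job. Leave any orange or purple look-alike of the square alone.

How it is judged:
By the outcome, as a careful person would: the job done as asked, in the order asked, and still so for the second after the job is handed in, while the arm keeps its last pose, push and grip.
It also fails if it takes over 67 s, if anything falls off the work surface, if the arm or the gripper's body presses on something with over 40 N, if the wrist force passes 120 N, or if a joint passes its speed limit or range.

## Working session

There is one attempt and no reset: what is moved stays moved. The work goes in short steps, each a Python script; the robot and the scene stay as the last script left them, time stands still between calls to the robot, and variables do not carry over. Pictures are saved under pics/ and viewed, and the job is handed in when it is done.

```bash
mkdir -p pics; ls; python3 - <<'E'
from rig import arm
import cv2,numpy as np
for n in ["scene","side","wrist"]:
    c=arm.get_calibration(n); print(n,np.round(c["intrinsics"],1).tolist(),np.round(c["cam_to_world"],3).tolist())
    cv2.imwrite(f"pics/{n}0.png",arm.snapshot(n)[:,:,::-1])
print(arm.grip_depth,arm.current_t(),arm.current_width(),arm.current_tool_rot())
E
```

```text
pics
scene [[360.4, 0.0, 257.3], [0.0, 360.4, 187.4], [0.0, 0.0, 1.0]] [[0.75, 0.564, -0.345, 1.023], [0.662, -0.633, 0.402, -0.526], [0.009, -0.53, -0.848, 1.177], [0.0, 0.0, 0.0, 1.0]]
side [[448.9, 0.0, 254.2], [0.0, 448.9, 189.9], [0.0, 0.0, 1.0]] [[-0.746, -0.424, 0.513, -0.225], [-0.666, 0.469, -0.58, 0.894], [0.005, -0.774, -0.633, 1.061], [0.0, 0.0, 0.0, 1.0]]
wrist [[274.6, 0.0, 253.3], [0.0, 274.6, 190.1], [0.0, 0.0, 1.0]] [[1.0, -0.0, -0.002, 0.625], [-0.001, -0.964, -0.266, 0.074], [-0.002, 0.266, -0.964, 0.384], [0.0, 0.0, 0.0, 1.0]]
0.0188 0.15 0.09109845628870761 [[ 4.88608710e-05  9.99999536e-01 -9.62566745e-04]
 [ 9.99999996e-01 -4.87870538e-05  7.67112070e-05]
 [ 7.66642105e-05 -9.62570489e-04 -9.99999534e-01]]
```

View pics/scene0.png

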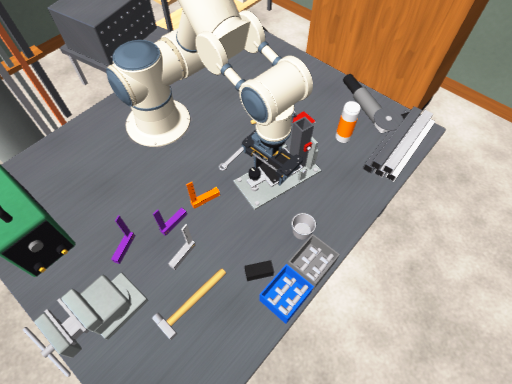

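View pics/side0.png

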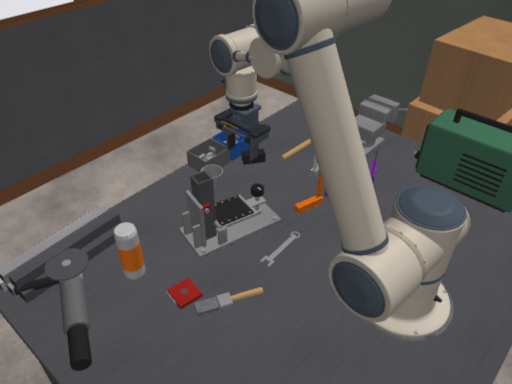

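View pics/wrist0.png

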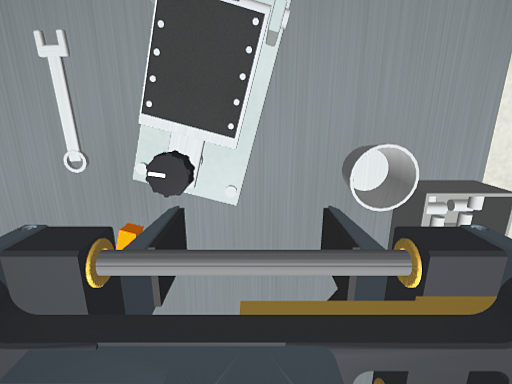

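The wrist view shows the knob at about (170,173) with its white mark, and the footplate above it. The steel square is in the scene view at about (182,248). Purple and orange look-alikes stand nearby.

```bash
cat > h.py <<'E'
from rig import arm
import cv2,numpy as np
def cast(cal,uv,z):
    K=np.array(cal["intrinsics"]);T=np.array(cal["cam_to_world"])
    d=T[:3,:3]@np.linalg.solve(K,[uv[0],uv[1],1.]);o=T[:3,3]
    return o+d*(z-o[2])/d[2]
def proj(cal,p):
    K=np.array(cal["intrinsics"]);T=np.array(cal["cam_to_world"])
    c=T[:3,:3].T@(np.asarray(p,float)-T[:3,3]); q=K@c; return q[:2]/q[2]
def R(yaw): # tool down; tool x axis (camera side) pointing at world yaw (deg)
    a=np.radians(yaw);x=np.array([np.cos(a),np.sin(a),0]);z=np.array([0,0,-1.]);return np.column_stack([x,np.cross(z,x),z])
def shot(n,f):
    c=arm.get_calibration(n);i=arm.snapshot(n);cv2.imwrite(f"pics/{f}.png",i[:,:,::-1]);np.savez(f"pics/{f}.npz",K=c["intrinsics"],T=c["cam_to_world"]);return i,c
def load(f):
    d=np.load(f"pics/{f}.npz");return cv2.imread(f"pics/{f}.png")[:,:,::-1],{"intrinsics":d["K"],"cam_to_world":d["T"]}
E
python3 - <<'E'
from h import *
c=arm.get_calibration("wrist")
print("knob",cast(c,(170,172),.124))
for p in [(139,125),(157,0),(236,138),(272,0)]: print(cast(c,p,.078))
s=arm.get_calibration("scene")
for p in [(172,264),(193,244),(185,243),(184,226),(256,175)]: print(p,cast(s,p,0.028))
im=cv2.imread("pics/scene0.png")[160:290,100:280];cv2.imwrite("pics/z0.png",cv2.resize(im,None,fx=4,fy=4,interpolation=cv2.INTER_CUBIC))
for y in (90,-90,60): print(y,arm.solve_ik([.62,0.05,.35],R(y)))
E
```

```text
knob [0.54427817 0.02012914 0.124     ]
[0.50052186 0.06261442 0.078     ]
[0.53119217 0.18073102 0.078     ]
[0.60557849 0.04865552 0.078     ]
[0.64280111 0.1805859  0.078     ]
(172, 264) [ 0.54240908 -0.39262718  0.028     ]
(193, 244) [ 0.54221994 -0.29761588  0.028     ]
(185, 243) [ 0.51909648 -0.31325158  0.028     ]
(184, 226) [ 0.468818   -0.27188909  0.028     ]
(256, 175) [0.51436742 0.05862165 0.028     ]
90 [-8.87750601e-01  2.20362200e+01  6.14946676e+01 -2.54444375e-14
  9.64691124e+01 -8.87750601e-01]
-90 None
60 [-8.87750601e-01  2.20362200e+01  6.14946676e+01 -2.54444375e-14
  9.64691124e+01  2.91122494e+01]
```

View pics/z0.png

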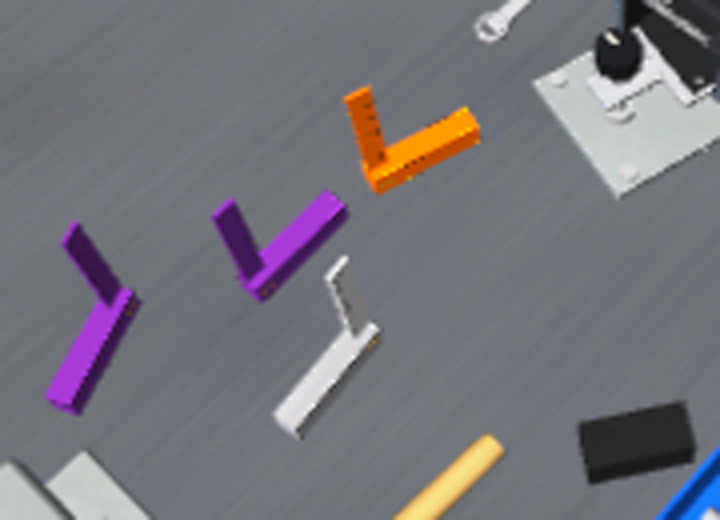

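```bash
python3 - <<'E'
from h import *
arm.move_to([.53,-.38,.32],R(90)); shot("wrist","sq1")
arm.move_to([.545,.02,.34],R(75.2)); shot("wrist","jig1"); 
arm.move_to([.56,.09,.36],R(75.2)); shot("wrist","jig2"); shot("side","side1"); shot("scene","scene1")
print(arm.current_t(),arm.current_joint_positions())
E
```

```text
3.8167 [ 3.00329311e+00  1.66147417e+01  6.82342897e+01 -1.55616796e-02
  9.51927059e+01  1.78700240e+01]
```

View pics/sq1.png

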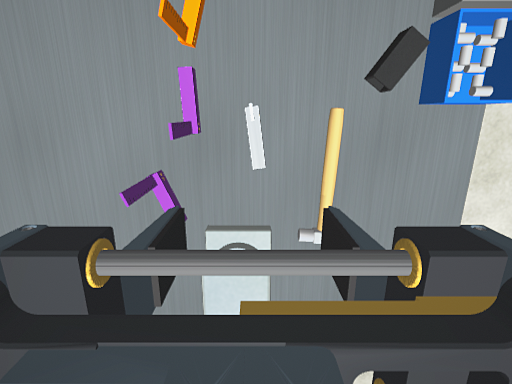

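View pics/jig1.png

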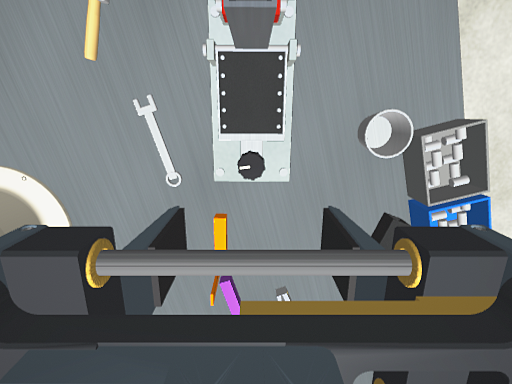

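View pics/jig2.png

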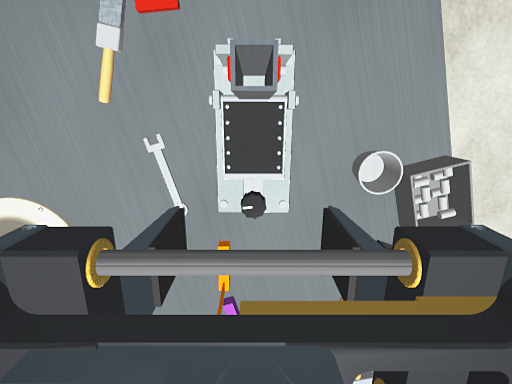

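```bash
python3 - <<'E'
from h import *
a,_=load("jig2");b,_=load("jig1");s,_=load("sq1")
cv2.imwrite("pics/z1.png",cv2.resize(a[30:225,195:315][:,:,::-1],None,fx=3,fy=3,interpolation=cv2.INTER_CUBIC))
cv2.imwrite("pics/z2.png",cv2.resize(b[0:190,195:315][:,:,::-1],None,fx=3,fy=3,interpolation=cv2.INTER_CUBIC))
cv2.imwrite("pics/z3.png",cv2.resize(s[90:180,220:290][:,:,::-1],None,fx=6,fy=6,interpolation=cv2.INTER_CUBIC))
E
```

```text
(no output)
```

View pics/z1.png

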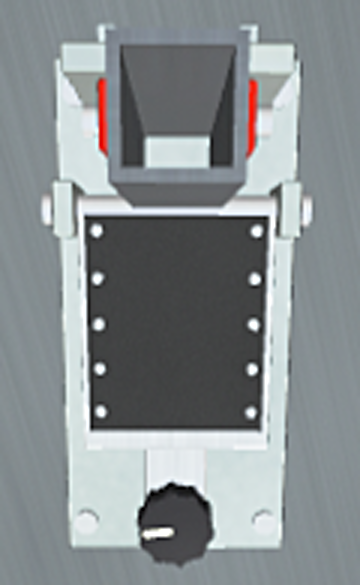

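View pics/z3.png

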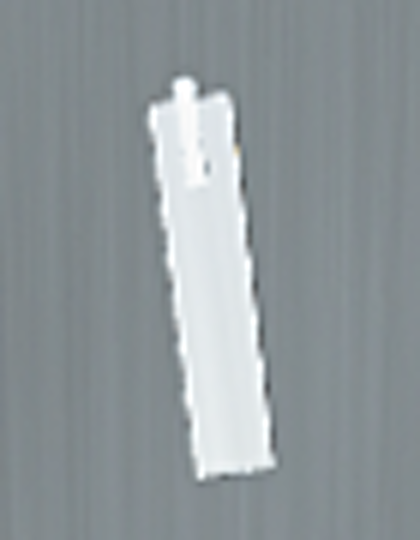

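View pics/side1.png

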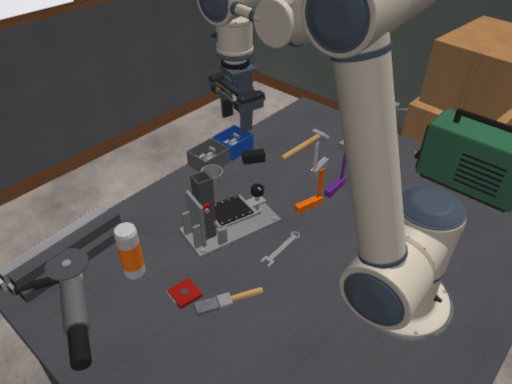

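View pics/scene1.png

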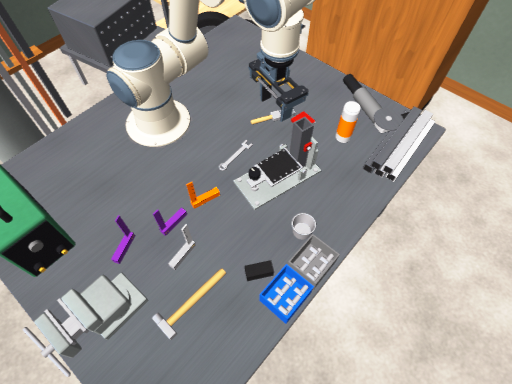

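```bash
python3 - <<'E'
from h import *
for f,roi in (("jig1",(140,190,225,280)),("jig2",(180,225,235,285))):
    im,c=load(f); g=cv2.cvtColor(im,cv2.COLOR_RGB2GRAY)
    m=np.zeros_like(g); y0,y1,x0,x1=roi; m[y0:y1,x0:x1]=(g[y0:y1,x0:x1]<75)*255
    m=cv2.morphologyEx(m,cv2.MORPH_CLOSE,np.ones((3,3)))
    cs,_=cv2.findContours(m,0,1); k=max(cs,key=cv2.contourArea)
    (u,v),r=cv2.minEnclosingCircle(k); print(f,"knob px",u,v,r, cast(c,(u,v),.124),cast(c,(u,v),.118), "dia",2*np.linalg.norm(cast(c,(u+r,v),.124)-cast(c,(u,v),.124)))
    # mark
# footplate dark
    m=np.zeros_like(g); y0,y1,x0,x1=(45,138,215,292) if f=="jig1" else (98,176,215,295)
    m[y0:y1,x0:x1]=(g[y0:y1,x0:x1]<90)*255
    cs,_=cv2.findContours(m,0,1);k=max(cs,key=cv2.contourArea);b=cv2.boxPoints(cv2.minAreaRect(k));ap=cv2.approxPolyDP(k,3,True)[:,0]
    print(ap.tolist())
def pt(z,off,s): return (np.array(z)+.5)/s+off-.5
im,c=load("jig2"); o=np.array([195,30])
P=lambda x,y:pt((x,y),o,3)
for n,z,ps in (("base L",.014,[(63,250),(72,545)]),("base R",.014,[(297,250),(281,545)]),("plate",.076,[(93,432),(263,431)]),("plate far",.080,[(84,215),(269,212)]),("upr top near",.25,[(121,168),(237,169)]),("upr outer near",.25,[(110,183),(247,184)]),("upr outer far",.25,[(106,30),(250,30)])):
    q=[cast(c,P(*p),z) for p in ps]; d=q[1]-q[0]; print(n,np.round(q,4).tolist(),np.linalg.norm(d),np.degrees(np.arctan2(d[1],d[0])))
im,c=load("sq1")
g=cv2.cvtColor(im,cv2.COLOR_RGB2GRAY);m=np.zeros_like(g);m[95:178,230:280]=(g[95:178,230:280]>185)*255
cs,_=cv2.findContours(m,0,1);k=max(cs,key=cv2.contourArea);print(cv2.minAreaRect(k),cv2.approxPolyDP(k,2,True)[:,0].tolist())
o=np.array([220,90])
for n,p in dict(hl=(150,106),hr=(230,94),tl=(198,478),tr=(273,464)).items():
    print(n,cast(c,pt(p,o,6),.028))
print("bladetop",cast(c,pt((183,80),o,6),.15))
E
```

```text
jig1 knob px 250.86538696289062 165.01922607421875 14.14289379119873 [0.54129598 0.01832585 0.124     ] [0.54096046 0.01729148 0.118     ] dia 0.043734839373267845
[[218, 52], [221, 132], [281, 132], [284, 52]]
jig2 knob px 252.55911254882812 204.027099609375 13.200644493103027 [0.54102782 0.02081163 0.124     ] [0.5404984  0.01889021 0.118     ] dia 0.044475966831366925
[[223, 102], [225, 172], [281, 172], [283, 102]]
base L [[0.5098, 0.1822, 0.014], [0.4576, -0.0118, 0.014]] 0.20091563721578715 -105.06884709504952
base R [[0.6551, 0.1438, 0.014], [0.6005, -0.0495, 0.014]] 0.2009083829138213 -105.76964066565193
plate [[0.5045, 0.0739, 0.076], [0.6039, 0.0483, 0.076]] 0.10268322755248624 -14.436161077110535
plate far [[0.5351, 0.1947, 0.08], [0.6354, 0.1699, 0.08]] 0.10338866262234313 -13.90507760291209
upr top near [[0.5681, 0.1951, 0.25], [0.6081, 0.1841, 0.25]] 0.04146134720019502 -15.254976433544957
upr outer near [[0.5629, 0.1912, 0.25], [0.6104, 0.1783, 0.25]] 0.049191134142841694 -15.185108390624189
upr outer far [[0.5753, 0.2391, 0.25], [0.623, 0.2265, 0.25]] 0.049387172895777987 -14.79641616971396
((254.75387573242188, 135.53076171875), (65.9864730834961, 13.519784927368164), 82.87498474121094) [[249, 103], [249, 106], [245, 107], [253, 169], [265, 166], [258, 107], [253, 107]]
hl [ 0.51495942 -0.29331474  0.028     ]
hr [ 0.53797164 -0.29000279  0.028     ]
tl [ 0.52875115 -0.40210298  0.028     ]
tr [ 0.55160304 -0.39775163  0.028     ]
bladetop [ 0.52603393 -0.29087295  0.15      ]
```

```bash
cat >> h.py <<'E'
YAW=-15.1
JY=np.array([-np.sin(np.radians(YAW)),np.cos(np.radians(YAW)),0]); JX=np.array([JY[1],-JY[0],0])
CORNER=np.array([.5872,.1865,.080])
def touch(s,z0,R0,step=.0006,zmin=.066,fth=4):
    p=CORNER-JY*s; p[2]=z0+.01; arm.move_l(p,R0,feed=.2); f0=arm.current_force()[2]
    z=z0
    while z>zmin:
        p[2]=z; arm.move_l(p,R0,feed=.05); f=arm.current_force()[2]-f0
        if f>fth: break
        z-=step
    e=arm.current_ee_pos(); print("touch s",s,"cmd",round(z,4),"z",np.round(e,5),"F",round(f,2),"t",arm.current_t())
    p[2]=z0+.02; arm.move_l(p,R0,feed=.2)
    return e[2],f
E
python3 - <<'E'
from h import *
R0=R(90+YAW)
p=CORNER-JY*.112;p[2]=.2
arm.grip(0.0)
arm.move_l(p,R0,feed=.3)
touch(.112,.0785,R0)
touch(.075,.080,R0)
E
```

```text
touch s 0.112 cmd 0.0659 z [0.55798 0.07836 0.06646] F -0.27 t 11.925
touch s 0.075 cmd 0.0656 z [0.56764 0.11407 0.06615] F 0.41 t 18.675
```

```bash
python3 - <<'E'
from h import *
print(arm.current_width(),arm.current_force(),arm.current_ee_pos())
a,_=shot("side","side2");b,_=shot("scene","scene2");c,_=shot("wrist","w2")
cv2.imwrite("pics/z4.png",np.hstack([cv2.resize(a[120:260,150:300],(600,560)),])[:,:,::-1])
cv2.imwrite("pics/z5.png",cv2.resize(b[90:220,220:340],(520,563))[:,:,::-1])
E
```

```text
0.0002540113426842783 [-0.32025115  0.72267792 -0.739894  ] [0.56841625 0.11419115 0.1010053 ]
```

View pics/z4.png

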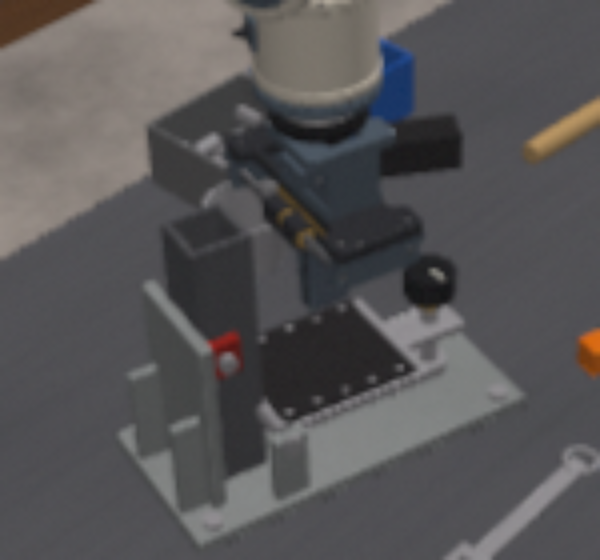

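View pics/z5.png

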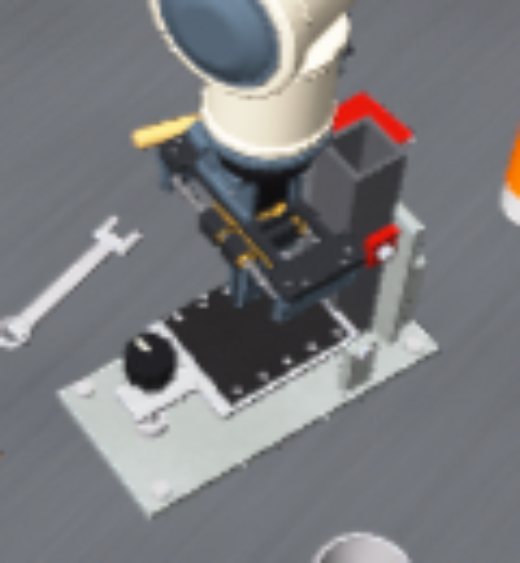

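View pics/w2.png

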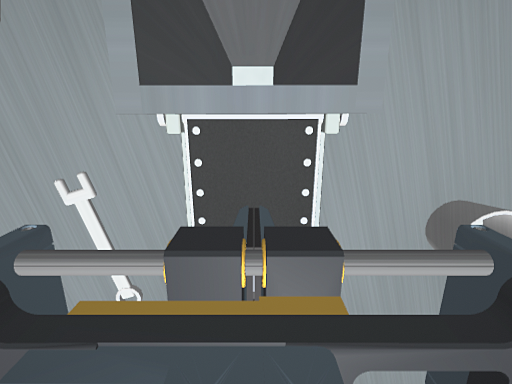

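```bash
python3 - <<'E'
from h import *
e=np.array(arm.current_ee_pos());print(e)
for n in("wrist","side","scene"):
    c=arm.get_calibration(n)
    print(n,proj(c,e),[proj(c,e+[0,0,d]).round(1).tolist() for d in(-.035,-.02,.02)])
    print(" corner plate near mid",proj(c,CORNER-JY*.128-[0,0,.005]),"knob",proj(c,[.5412,.0193,.113]))
E
```

```text
[0.56719057 0.11403052 0.09945242]
wrist [252.77886139 211.64117537] [[252.9, 198.5], [252.9, 203.6], [252.7, 221.2]]
 corner plate near mid [253.41621918 256.47579164] knob [252.36014502 328.15050201]
side [230.86179858 203.0839789 ] [[231.2, 211.1], [231.0, 207.7], [230.7, 198.4]]
 corner plate near mid [244.53444103 202.93434469] knob [256.07868814 189.65882505]
scene [276.806692   162.76704991] [[276.3, 168.2], [276.5, 165.9], [277.1, 159.5]]
 corner plate near mid [264.83459713 173.06908252] knob [254.46055925 172.64839476]
```

```bash
python3 - <<'E'
from h import *
e=np.array(arm.current_ee_pos());Rt=np.array(arm.current_tool_rot());c=arm.get_calibration("wrist");T=np.array(c["cam_to_world"])
off=Rt.T@(T[:3,3]-e);print("cam in tool",off.round(4))
Pc=CORNER-JY*.075
for E in (35,45,55,65):
  for az in (-40,-15,15,45,75):   # viewing azimuth world
    for D in (.28,.34,.40):
      a,b=np.radians(az),np.radians(E)
      z=np.array([np.cos(a)*np.cos(b),np.sin(a)*np.cos(b),-np.sin(b)])
      x=np.array([np.cos(a)*np.sin(b),np.sin(a)*np.sin(b),np.cos(b)])
      Rr=np.column_stack([x,np.cross(z,x),z])
      tcp=Pc-D*z-Rr@off
      q=arm.solve_ik(tcp,Rr)
      if q is not None: print(E,az,D,tcp.round(3),np.round(q).tolist())
E
```

```text
cam in tool [ 0.0739  0.0006 -0.2037]
35 -40 0.34 [0.45  0.214 0.098] [56.0, 40.0, 112.0, -67.0, 62.0, -122.0]
35 -40 0.4 [0.412 0.245 0.132] [62.0, 36.0, 109.0, -60.0, 68.0, -127.0]
35 -15 0.28 [0.467 0.142 0.063] [42.0, 50.0, 141.0, 231.0, 61.0, -80.0]
35 -15 0.34 [0.419 0.155 0.098] [51.0, 43.0, 142.0, 243.0, 57.0, -84.0]
35 45 0.28 [0.493 0.04  0.063] [-45.0, 46.0, 133.0, 89.0, 55.0, -88.0]
35 45 0.34 [0.458 0.006 0.098] [-54.0, 40.0, 133.0, 76.0, 56.0, -81.0]
35 45 0.4 [ 0.424 -0.029  0.132] [-62.0, 33.0, 131.0, 64.0, 61.0, -73.0]
35 75 0.28 [0.54  0.013 0.063] [-39.0, 46.0, 101.0, 52.0, 73.0, -58.0]
35 75 0.34 [ 0.527 -0.035  0.098] [-43.0, 43.0, 98.0, 47.0, 78.0, -56.0]
35 75 0.4 [ 0.514 -0.082  0.132] [-48.0, 41.0, 94.0, 44.0, 85.0, -53.0]
45 -40 0.28 [0.487 0.183 0.082] [45.0, 35.0, 113.0, -66.0, 51.0, -133.0]
45 -40 0.34 [0.454 0.21  0.124] [50.0, 31.0, 111.0, -58.0, 57.0, -139.0]
45 -40 0.4 [0.422 0.237 0.167] [55.0, 26.0, 108.0, -52.0, 64.0, -143.0]
45 -15 0.28 [0.465 0.142 0.082] [35.0, 33.0, 135.0, 240.0, 39.0, -104.0]
45 15 0.28 [0.465 0.087 0.082] [-12.0, 42.0, 152.0,
[... 1521 characters left out ...]
7.0]
65 -15 0.4 [0.423 0.154 0.227] [26.0, 3.0, 113.0, -22.0, 47.0, 144.0]
65 15 0.28 [0.472 0.089 0.118] [-2.0, 14.0, 125.0, 23.0, 19.0, 52.0]
65 15 0.34 [0.447 0.082 0.172] [-4.0, 5.0, 123.0, 16.0, 29.0, 59.0]
65 15 0.4 [0.423 0.076 0.227] [-6.0, -3.0, 119.0, 13.0, 41.0, 61.0]
65 45 0.28 [0.497 0.044 0.118] [-19.0, 19.0, 116.0, 36.0, 40.0, -2.0]
65 45 0.34 [0.479 0.026 0.172] [-23.0, 12.0, 113.0, 31.0, 49.0, 3.0]
65 45 0.4 [0.461 0.008 0.227] [-27.0, 6.0, 110.0, 28.0, 59.0, 5.0]
65 75 0.28 [0.541 0.018 0.118] [-22.0, 27.0, 99.0, 29.0, 61.0, -23.0]
65 75 0.34 [ 0.535 -0.006  0.172] [-25.0, 23.0, 95.0, 27.0, 69.0, -21.0]
65 75 0.4 [ 0.528 -0.031  0.227] [-28.0, 19.0, 91.0, 25.0, 77.0, -20.0]
```

```bash
python3 - <<'E'
from h import *
k=np.array([.5412,.0193,0])
p=np.array(arm.current_ee_pos());p[2]=.17;arm.move_l(p,feed=.3)
arm.grip(.075)
arm.move_to(k+[0,0,.16],R(147)); arm.move_l(k+[0,0,.094],R(147),feed=.15)
arm.grip(.03); print(arm.current_width(),arm.current_force(),arm.current_ee_pos(),arm.current_joint_positions(),arm.current_t())
arm.move_to(k+[0,0,.094],R(147-61)); print(arm.current_force(),arm.current_torque())
arm.move_to(k+[0,0,.094],R(147-122)); arm.sleep(.2); print(arm.current_width(),arm.current_force(),arm.current_torque(),arm.current_joint_positions())
arm.grip(.06); arm.move_l(k+[0,0,.17],feed=.3)
print(arm.current_t())
E
```

```text
0.029617437622023315 [-0.87069289  0.27344523 -0.83475352] [0.5411904  0.01926883 0.09398149] [-4.27922339e+00  2.76274593e+01  9.47489070e+01 -4.94413836e-04
  5.76260492e+01 -6.12760535e+01] 23.4667
[-0.49676173  0.13071063 -0.05139793] [ 0.03453406  0.01526403 -0.02428157]
0.03002904931537314 [ 0.53258915  0.03559996 -0.43270819] [-0.00879309  0.08227094  0.01194905] [-4.27521283e+00  2.76244204e+01  9.47497315e+01 -2.20728445e-04
  5.76256729e+01  6.06722775e+01]
26.7667
```

```bash
python3 - <<'E'
from h import *
e=np.array(arm.current_ee_pos());Rt=np.array(arm.current_tool_rot());w=arm.current_width();print(e,w)
for n in("side","scene","wrist"):
    im,c=shot(n,n+"3"); v=im.copy()
    big=cv2.resize(v,None,fx=6,fy=6,interpolation=cv2.INTER_CUBIC)
    for sgn in(-1,1):
        for dz,col in((0,(255,0,0)),(.02,(0,255,0)),(.04,(255,255,0))):
            q=proj(c,e+Rt[:,1]*sgn*w/2+[0,0,dz]);cv2.circle(big,tuple(int(t) for t in (q+.5)*6),4,col,-1)
    q=(proj(c,e)+.5)*6; x,y=int(q[0]),int(q[1])
    cv2.imwrite(f"pics/t_{n}.png",big[max(0,y-280):y+280,max(0,x-350):x+350][:,:,::-1])
E
```

```text
[0.54192281 0.01925758 0.17120449] 0.06007058409963894
```

View pics/t_side.png

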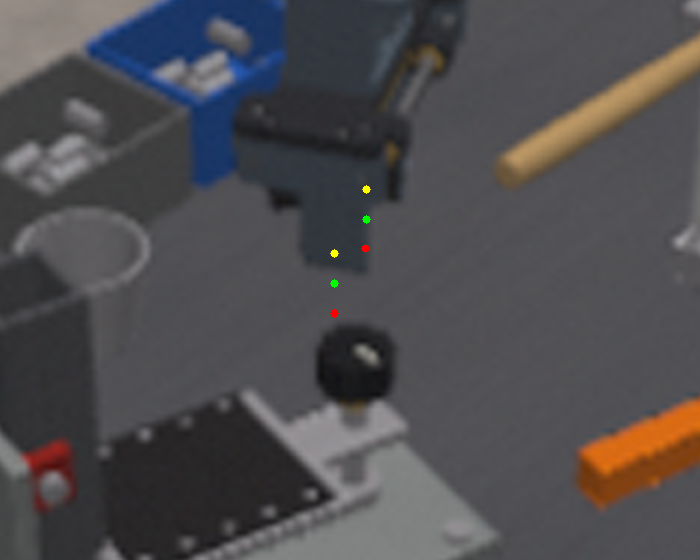

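View pics/t_scene.png

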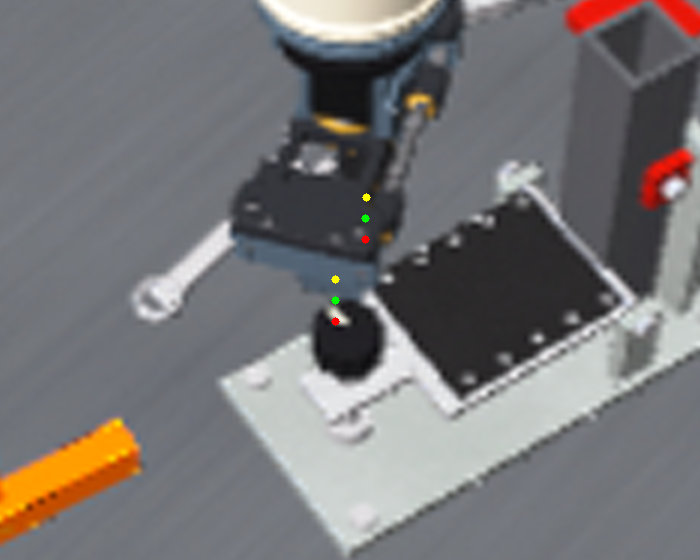

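View pics/t_wrist.png

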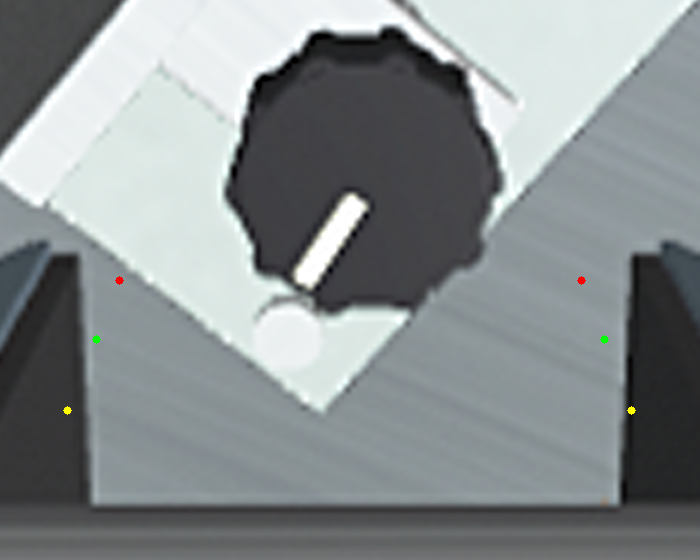

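```bash
python3 - <<'E'
from h import *
im,c=load("wrist3");e=np.array([0.54192281,0.01925758,0.17120449]);w=.06007;Rt=np.array(arm.current_tool_rot())
q=(proj(c,e)+.5)*6;o=np.array([int(q[0])-350,max(0,int(q[1])-280)])
for dz in(0,.01,.02,.03,.035):
    print(dz,[[((proj(c,e+Rt@[hx,s*w/2,-dz])+.5)*6-o).round().tolist() for s in(-1,1)] for hx in (.016,-.016)])
im,c=load("wrist3"); print(cast(c,((0,0)),.1))
E
```

```text
0 [[[115.0, 163.0], [586.0, 162.0]], [[124.0, 395.0], [577.0, 395.0]]]
0.01 [[[103.0, 185.0], [597.0, 185.0]], [[114.0, 427.0], [588.0, 427.0]]]
0.02 [[[90.0, 210.0], [610.0, 210.0]], [[102.0, 463.0], [599.0, 462.0]]]
0.03 [[[76.0, 237.0], [623.0, 237.0]], [[89.0, 502.0], [611.0, 501.0]]]
0.035 [[[69.0, 252.0], [631.0, 252.0]], [[82.0, 523.0], [618.0, 522.0]]]
[0.60253365 0.28868386 0.1       ]
```

```bash
python3 - <<'E'
from h import *
k=np.array([.5412,.0193,0])
arm.move_to(k+[0,0,.15],R(147)); arm.move_l(k+[0,0,.068],R(147),feed=.2); print(arm.current_force())
arm.grip(.03); print(arm.current_width(),arm.current_force(),arm.current_ee_pos(),arm.current_t())
if arm.current_width()>.038:
    arm.move_to(k+[0,0,.068],R(147-122)); print(arm.current_width(),arm.current_force(),arm.current_torque(),arm.current_joint_positions()[5])
    shot("wrist","w4")
    arm.grip(.065); arm.move_l(k+[0,0,.14],feed=.3)
    shot("wrist","w5")
print(arm.current_t())
E
```

```text
[ 0.19459361 -0.83855396 -0.01616472]
0.04121709114441447 [ -5.72940981 -12.35744156  10.53135087] [0.54097037 0.01798441 0.06904269] 29.8167
0.04100894223683888 [ -6.17422512 -13.70800492  10.61000222] [-2.06243512  1.47725631 -0.01206999] 60.72853061158063
32.775
```

View pics/w5.png

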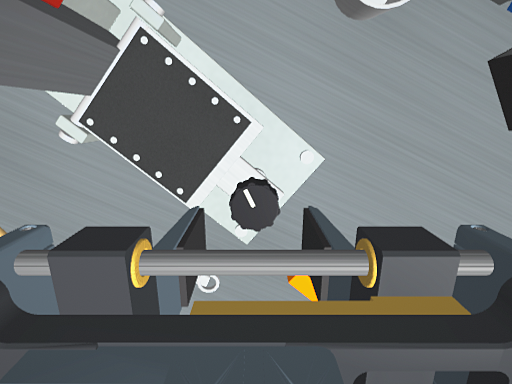

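```bash
python3 - <<'E'
from h import *
off=np.array([.0739,.0006,-.2037])
Pc=CORNER-JY*.075
a,b=np.radians(45),np.radians(45)
z=np.array([np.cos(a)*np.cos(b),np.sin(a)*np.cos(b),-np.sin(b)]);x=np.array([np.cos(a)*np.sin(b),np.sin(a)*np.sin(b),np.cos(b)])
Rr=np.column_stack([x,np.cross(z,x),z])
arm.move_l([.5412,.0193,.20],feed=.4)
arm.move_to(Pc-.34*z-Rr@off,Rr)
arm.sleep(.1)
shot("wrist","ob1");shot("side","side5");shot("scene","scene5");print(arm.current_t())
E
```

```text
35.1583
```

View pics/ob1.png

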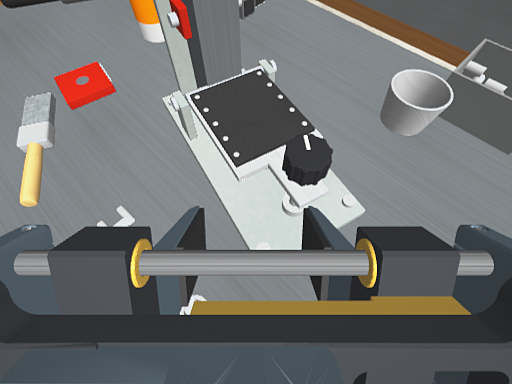

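```bash
python3 - <<'E'
from h import *
a,_=load("ob1")
cv2.imwrite("pics/z6.png",cv2.resize(a[60:210,155:330][:,:,::-1],None,fx=4,fy=4,interpolation=cv2.INTER_CUBIC))
E
```

```text
(no output)
```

View pics/z6.png

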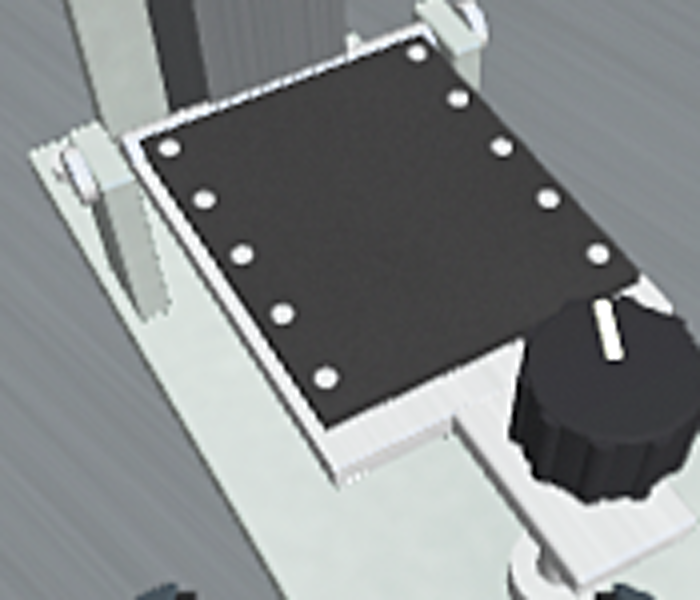

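```bash
cat > tilt.py <<'E'
from h import *
import sys
def an(f,roi,basepts,lo=150):
    im,c=load(f);g=cv2.cvtColor(im,cv2.COLOR_RGB2GRAY).astype(float)
    y0,y1,x0,x1=roi
    m=(g<100).astype(np.uint8); z=np.zeros_like(m);z[y0:y1,x0:x1]=m[y0:y1,x0:x1]
    cs,h=cv2.findContours(z,cv2.RETR_CCOMP,cv2.CHAIN_APPROX_NONE)
    dots=[]
    for i,k in enumerate(cs):
        if h[0,i,3]>=0 and 3<len(k)<40:
            x,y,w,hh=cv2.boundingRect(k);p=2
            sub=g[y-p:y+hh+p,x-p:x+w+p]-70;sub=np.clip(sub,0,None);sub[sub<25]=0
            yy,xx=np.mgrid[y-p:y+hh+p,x-p:x+w+p]
            dots.append((np.sum(xx*sub)/sub.sum(),np.sum(yy*sub)/sub.sum()))
    dots=np.array(dots);print(f,len(dots),"dots")
    # base edge subpixel: sample perpendicular gradient along basepts line
    a,b=np.array(basepts,float);d=(b-a)/np.linalg.norm(b-a);n=np.array([-d[1],d[0]])
    pts=[]
    for t in np.linspace(0,1,60):
        q=a+t*(b-a);r=np.arange(-4,4.01,.25)
        pr=cv2.remap(g.astype(np.float32),(q[0]+n[0]*r).astype(np.float32)[None],(q[1]+n[1]*r).astype(np.float32)[None],cv2.INTER_LINEAR)[0]
        gr=np.abs(np.gradient(cv2.GaussianBlur(pr[None],(0,0),1.5)[0]));i=gr.argmax()
        if 3<i<len(r)-4: pts.append(q+n*(r[i]))
    B=np.array([cast(c,p,.014)[:2] for p in pts])
    vx,vy,bx,by=cv2.fitLine(B.astype(np.float32),cv2.DIST_HUBER,0,.001,.001).ravel()
    by_=np.degrees(np.arctan2(vy,vx));by_=by_ if by_>0 else by_+180
    print("base yaw",by_-90, "n",len(pts))
    byaw=np.radians(by_-90)
    jy=np.array([-np.sin(byaw),np.cos(byaw),0]);jx=np.array([jy[1],-jy[0],0])
    o,T=None,np.array(c["cam_to_world"])
    for t in np.arange(-.03,.0301,.01):
        # plane: through hinge at corner-8mm, normal tilted; free end z = t*s
        nrm=np.cos(t)*np.array([0,0,1])-np.sin(t)*jy  # rises with t toward -jy: dz/ds=+tan t => n = z + t*jy
        nrm=np.array([0,0,1.])+np.tan(t)*jy
        P0=np.array([CORNER[0],CORNER[1],.080])
        X=[]
        for p in dots:
            K=np.array(c["intrinsics"]);dd=T[:3,:3]@np.linalg.solve(K,[p[0],p[1],1.]);oo=T[:3,3]
            q=oo+dd*(nrm@(P0-oo))/(nrm@dd)-P0;X.append((q@jx,-q@jy))
        X=np.array(X);L=X[X[:,0]<X[:,0].mean()];Rr=X[X[:,0]>X[:,0].mean()]
        sl=[np.polyfit(A[:,1],A[:,0],1)[0] for A in(L,Rr)]
        print(round(t,3),"slopes L,R",np.round(sl,4),"mean",round(np.mean(sl),4),"diff",round(sl[1]-sl[0],4),"x",L[:,0].mean().round(4),Rr[:,0].mean().round(4),"s",np.sort(L[:,1]).round(4).tolist())
    return dots
if __name__=="__main__":
    an("ob1",(62,170,185,320),[(155+45/4,60+170/4),(155+250/4,60+555/4)])
E
python3 tilt.py
```

```text
ob1 10 dots
base yaw -15.075005 n 57
-0.03 slopes L,R [0.0182 0.0119] mean 0.015 diff -0.0063 x -0.0454 0.048 s [0.009, 0.0383, 0.0635, 0.0886, 0.1143]
-0.02 slopes L,R [0.015  0.0051] mean 0.01 diff -0.01 x -0.0456 0.0475 s [0.0091, 0.0387, 0.0641, 0.0893, 0.1151]
-0.01 slopes L,R [ 0.0119 -0.0018] mean 0.0051 diff -0.0136 x -0.0458 0.0471 s [0.0092, 0.0391, 0.0646, 0.09, 0.1159]
0.0 slopes L,R [ 0.0088 -0.0086] mean 0.0001 diff -0.0173 x -0.046 0.0467 s [0.0093, 0.0395, 0.0652, 0.0907, 0.1167]
0.01 slopes L,R [ 0.0056 -0.0154] mean -0.0049 diff -0.021 x -0.0462 0.0462 s [0.0094, 0.0399, 0.0658, 0.0914, 0.1175]
0.02 slopes L,R [ 0.0025 -0.0222] mean -0.0099 diff -0.0247 x -0.0464 0.0458 s [0.0095, 0.0403, 0.0664, 0.0922, 0.1183]
0.03 slopes L,R [-0.0007 -0.029 ] mean -0.0148 diff -0.0283 x -0.0466 0.0453 s [0.0096, 0.0407, 0.067, 0.0929, 0.1192]
```

```bash
python3 - <<'E'
s=open('tilt.py').read()
s=s.replace("sub[sub<25]=0","mk=np.zeros(g.shape,np.uint8);cv2.drawContours(mk,[k],-1,1,-1);mk=cv2.dilate(mk,np.ones((3,3),np.uint8));sub=sub*mk[y-p:y+hh+p,x-p:x+w+p]")
open('tilt.py','w').write(s)
E
python3 tilt.py; python3 - <<'E'
import sys;sys.path.insert(0,'.')
from h import *
from tilt import an
print(an("ob1",(62,170,185,320),[(166,102),(217,198)]))
E
```

```text
ob1 10 dots
base yaw -15.075005 n 57
-0.03 slopes L,R [0.0117 0.0207] mean 0.0162 diff 0.009 x -0.0448 0.0462 s [0.0126, 0.038, 0.0632, 0.0886, 0.1142]
-0.02 slopes L,R [0.0086 0.0139] mean 0.0113 diff 0.0052 x -0.045 0.0457 s [0.0128, 0.0384, 0.0638, 0.0893, 0.115]
-0.01 slopes L,R [0.0055 0.0071] mean 0.0063 diff 0.0015 x -0.0452 0.0453 s [0.0129, 0.0388, 0.0643, 0.09, 0.1158]
0.0 slopes L,R [0.0025 0.0002] mean 0.0013 diff -0.0022 x -0.0454 0.0449 s [0.013, 0.0392, 0.0649, 0.0907, 0.1166]
0.01 slopes L,R [-0.0006 -0.0066] mean -0.0036 diff -0.006 x -0.0456 0.0444 s [0.0132, 0.0396, 0.0655, 0.0914, 0.1174]
0.02 slopes L,R [-0.0037 -0.0134] mean -0.0086 diff -0.0097 x -0.0458 0.044 s [0.0133, 0.04, 0.0661, 0.0922, 0.1183]
0.03 slopes L,R [-0.0068 -0.0203] mean -0.0136 diff -0.0134 x -0.046 0.0435 s [0.0135, 0.0404, 0.0667, 0.0929, 0.1191]
ob1 10 dots
base yaw -15.101707 n 59
-0.03 slopes L,R [0.0122 0.0212] mean 0.0167 diff 0.009 x -0.0448 0.0462 s [0.0126, 0.038, 0.0632, 0.0886, 0.1143]
-0.02 slopes L,R [0.0091 0.0143] mean 0.0117 diff 0.0052 x -0.045 0.0458 s [0.0128, 0.0384, 0.06
[... 194 characters left out ...]
.0454 0.0449 s [0.0131, 0.0392, 0.0649, 0.0907, 0.1166]
0.01 slopes L,R [-0.0002 -0.0061] mean -0.0032 diff -0.006 x -0.0456 0.0445 s [0.0132, 0.0396, 0.0655, 0.0915, 0.1175]
0.02 slopes L,R [-0.0033 -0.013 ] mean -0.0081 diff -0.0097 x -0.0458 0.044 s [0.0134, 0.04, 0.0661, 0.0922, 0.1183]
0.03 slopes L,R [-0.0064 -0.0198] mean -0.0131 diff -0.0134 x -0.046 0.0435 s [0.0135, 0.0404, 0.0667, 0.093, 0.1191]
[[235.98835404 154.02562112]
 [225.14690868 138.02580828]
 [304.11005226 123.00891485]
 [215.04615385 123.21415385]
 [291.58246073 109.22218586]
 [205.58797096 109.42758382]
 [280.0522686   96.22649728]
 [196.76228374  96.27197232]
 [269.25860778  84.10965569]
 [259.04562738  72.35361217]]
```

```bash
python3 - <<'E'
from h import *
from tilt import an
import io,contextlib
with contextlib.redirect_stdout(io.StringIO()):
    A=an("ob1",(62,170,185,320),[(166,102),(217,198)])
    B=an("w5",(15,215,75,255),[(166,102),(217,198)])
print(len(A),len(B)); print(B.round(1).tolist())
ca=load("ob1")[1];cb=load("w5")[1]
def grid(c,D):
    P=np.array([cast(c,p,.080) for p in D])-CORNER; return np.c_[P@JX,-P@JY]
ga,gb=grid(ca,A),grid(cb,B)
def M(c): 
    T=np.array(c["cam_to_world"]);return np.array(c["intrinsics"])@np.linalg.inv(T)[:3]
X=[]
for i,p in enumerate(A):
    j=np.argmin(np.linalg.norm(gb-ga[i],axis=1)); 
    if np.linalg.norm(gb[j]-ga[i])>.01: continue
    h=cv2.triangulatePoints(M(ca),M(cb),p.reshape(2,1),B[j].reshape(2,1)).ravel();h=h[:3]/h[3]
    q=h-CORNER;X.append((q@JX,-q@JY,h[2]))
X=np.array(X);print(X.round(4))
r=np.linalg.lstsq(np.c_[X[:,:2],np.ones(len(X))],X[:,2],rcond=None);print("dz/dx,dz/ds,z0",r[0].round(4),(X[:,2]-np.c_[X[:,:2],np.ones(len(X))]@r[0]).round(4))
E
```

```text
10 12
[[195.2, 211.9], [196.8, 209.4], [179.6, 190.7], [158.2, 174.2], [136.0, 157.2], [113.2, 139.7], [89.6, 121.5], [236.6, 119.2], [214.5, 100.4], [191.7, 80.8], [168.1, 60.6], [143.7, 39.8]]
[[-0.0456  0.1172  0.0809]
 [-0.0456  0.0912  0.0807]
 [ 0.0445  0.1171  0.0808]
 [-0.0456  0.0651  0.0804]
 [ 0.0444  0.0911  0.0805]
 [-0.0457  0.0392  0.0801]
 [ 0.0445  0.0651  0.0803]
 [-0.0456  0.0132  0.0802]
 [ 0.0445  0.0391  0.0802]
 [ 0.0445  0.0134  0.0807]]
dz/dx,dz/ds,z0 [0.0002 0.0051 0.0802] [ 0.0002  0.0001  0.0001 -0.0001 -0.0001 -0.0002 -0.0002 -0.     -0.0002
  0.0004]
```

```bash
python3 - <<'E'
from h import *
from tilt import an
import io,contextlib
from scipy.optimize import least_squares
with contextlib.redirect_stdout(io.StringIO()):
    D={"ob1":an("ob1",(62,170,185,320),[(166,102),(217,198)]),"w5":an("w5",(15,205,75,255),[(166,102),(217,198)])}
G=np.array([(x,13+26*i) for x in(-45,45) for i in range(5)])/1000.
obs={}
for f,d in D.items():
    c=load(f)[1];P=np.array([cast(c,p,.080) for p in d])-CORNER;g=np.c_[P@JX,-P@JY]
    obs[f]=(c,[(i,d[np.argmin(np.linalg.norm(g-G[i],axis=1))]) for i in range(10) if np.linalg.norm(g-G[i],axis=1).min()<.008])
def pts(v,use):
    cx,cy,z0,yaw,t,r=v;jy=np.array([-np.sin(yaw),np.cos(yaw),0]);jx=np.array([jy[1],-jy[0],0])
    return [np.array([cx,cy,z0])+jx*x*1-jy*s+np.array([0,0,t*s+r*x]) for x,s in G]
for use in (["ob1"],["w5"],["ob1","w5"]):
    def res(v):
        P=pts(v,use);return np.concatenate([proj(obs[f][0],P[i])-p for f in use for i,p in obs[f][1]])
    s=least_squares(res,[*CORNER,np.radians(YAW),0,0],x_scale=[.01,.01,.01,.01,.01,.01],loss="soft_l1",f_scale=.15)
    J=s.jac;cov=np.linalg.inv(J.T@J)*.1**2
    print(use,len(s.fun),"corner",s.x[:3].round(4),"yaw",np.degrees(s.x[3]).round(2),"tilt",s.x[4].round(4),"roll",s.x[5].round(4),"sd",np.sqrt(np.diag(cov))[4:].round(4),"rms px",np.sqrt(np.mean(s.fun**2)).round(3))
E
```

```text
['ob1'] 20 corner [0.5867 0.1863 0.08  ] yaw -15.17 tilt 0.007 roll 0.0014 sd [0.002  0.0018] rms px 0.086
['w5'] 20 corner [0.5865 0.1866 0.08  ] yaw -15.05 tilt 0.0103 roll 0.0002 sd [0.0026 0.0025] rms px 0.026
['ob1', 'w5'] 40 corner [0.5865 0.1865 0.0801] yaw -15.07 tilt 0.006 roll 0.0003 sd [0.0013 0.0014] rms px 0.118
```

```bash
python3 - <<'E'
from h import *
k=np.array([.5410,.0175,0])
arm.move_to(k+[0,0,.17],R(75)); arm.move_l(k+[0,0,.068],R(75),feed=.25)
arm.grip(.03); print(arm.current_width(),arm.current_force(),arm.current_t())
arm.move_to(k+[0,0,.068],R(92)); print(arm.current_width(),arm.current_torque())
arm.grip(.065); arm.move_l(k+[0,0,.14],feed=.3); shot("wrist","w6");shot("side","side6");print(arm.current_t())
E
cat > pnp.py <<'E'
from h import *
from tilt import an
import io,contextlib,sys
from scipy.optimize import least_squares
f=sys.argv[1];roi=tuple(map(int,sys.argv[2:6]))
with contextlib.redirect_stdout(io.StringIO()): d=an(f,roi,[(166,102),(217,198)])
c=load(f)[1];G=np.array([(x,13+26*i) for x in(-45,45) for i in range(5)])/1000.
P=np.array([cast(c,p,.080) for p in d])-CORNER;g=np.c_[P@JX,-P@JY]
ob=[(i,d[np.argmin(np.linalg.norm(g-G[i],axis=1))]) for i in range(10) if np.linalg.norm(g-G[i],axis=1).min()<.008]
def res(v,zf=None):
    cx,cy,z0,yaw,t,r=v;jy=np.array([-np.sin(yaw),np.cos(yaw),0]);jx=np.array([jy[1],-jy[0],0])
    return np.concatenate([proj(c,np.array([cx,cy,z0])+jx*G[i,0]-jy*G[i,1]+np.array([0,0,t*G[i,1]+r*G[i,0]]))-p for i,p in ob])
s=least_squares(res,[*CORNER,np.radians(YAW),0,0],x_scale=.01,loss="soft_l1",f_scale=.15)
print(len(ob),s.x.round(4),np.degrees(s.x[3]),"rms",np.sqrt(np.mean(s.fun**2)))
E
python3 pnp.py w6 0 200 150 330
```

```text
0.04148849118859989 [-5.80692736  0.94918257 11.74512235] 37.325
0.04103228457142958 [0.09517288 0.92136061 0.04219433]
38.775
6 [ 0.5865  0.1865  0.0796 -0.2626  0.0083 -0.0041] -15.046557662482265 rms 0.025623572338200448
```

View pics/w6.png

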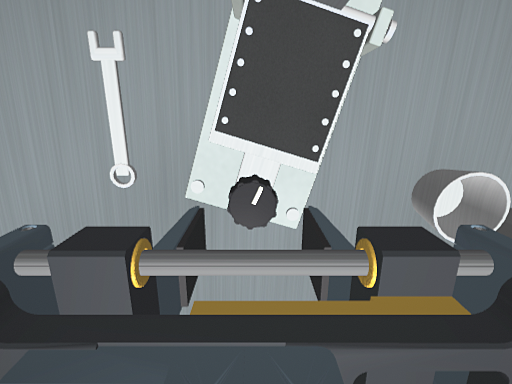

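```bash
python3 - <<'E'
from h import *
K=np.array([.5410,.0175,.124])
for f in("jig1","wrist3","w5","ob1","w6"):
    im,c=load(f);g=cv2.cvtColor(im,cv2.COLOR_RGB2GRAY);
    kp=proj(c,K);m=np.zeros_like(g);cv2.circle(m,tuple(int(round(t)) for t in kp),int(np.linalg.norm(proj(c,K+[.017,0,0])-kp)),255,-1)
    w=((g>150)&(m>0));yy,xx=np.nonzero(w)
    P=np.array([cast(c,p,.124)[:2] for p in zip(xx,yy)])
    vx,vy,a,b=cv2.fitLine(P.astype(np.float32),2,0,.001,.001).ravel();ce=P.mean(0)-K[:2]
    if np.dot(ce,[vx,vy])<0:vx,vy=-vx,-vy
    print(f,len(P),"angle",np.degrees(np.arctan2(vy,vx)).round(1),"centroid ang",np.degrees(np.arctan2(ce[1],ce[0])).round(1),(ce*1000).round(1))
E
python3 pnp.py jig1 30 140 210 300;python3 pnp.py jig2 90 180 210 300;python3 pnp.py w2 110 240 180 330;
```

```text
jig1 30 angle 167.9 centroid ang 178.3 [-9.6  0.3]
wrist3 63 angle 172.3 centroid ang 178.1 [-9.   0.3]
w5 92 angle 50.0 centroid ang 48.5 [6.  6.7]
ob1 60 angle 49.8 centroid ang 46.0 [5.8 6.1]
w6 84 angle 67.5 centroid ang 66.1 [3.6 8.1]
10 [ 5.861e-01  1.860e-01  7.970e-02 -2.619e-01 -2.700e-03  1.000e-04] -15.007077931451224 rms 0.11922762614851515
10 [ 0.5863  0.1862  0.0871 -0.2616 -0.0859  0.0152] -14.985920620618419 rms 0.24218574873076168
8 [ 0.5863  0.1863  0.0803 -0.2622 -0.0347 -0.0009] -15.023791657589301 rms 0.02034681662412203
```

```bash
python3 - <<'E'
from h import *
s=arm.get_calibration("scene")
sy=np.array([-np.sin(np.radians(7.2)),np.cos(np.radians(7.2)),0]);sx=np.array([sy[1],-sy[0],0])
g=np.array([.5265,-.2917,0])-.085*sy
for n,p,z in(("p1 heel bot",(100+262/4,160+298/4),0),("p1 heel top",(100+250/4,160+280/4),.03),("p1 blade top",(100+226/4,160+205/4),.15),("p2 heel",(100+125/4,160+292/4),.03),("p2 bladetop",(100+72/4,160+228/4),.15),("hammer",(220,272),.02)):
    q=cast(s,p,z)-g;print(n,cast(s,p,z).round(3),"rel x,y",(q@sx).round(3),(q@sy).round(3))
print(g)
w=load("sq1")[1]
for p,z in (((172,138),.15),((122,198),.15),((160,172),.03),((200,133),.02)): q=cast(w,p,z)-g;print(p,(q@sx).round(3),(q@sy).round(3))
E
```

```text
p1 heel bot [ 0.431 -0.332  0.   ] rel x,y -0.1 0.057
p1 heel top [ 0.425 -0.333  0.03 ] rel x,y -0.105 0.057
p1 blade top [ 0.423 -0.322  0.15 ] rel x,y -0.107 0.068
p2 heel [ 0.353 -0.412  0.03 ] rel x,y -0.187 -0.013
p2 bladetop [ 0.347 -0.417  0.15 ] rel x,y -0.193 -0.017
hammer [ 0.678 -0.305  0.02 ] rel x,y 0.149 0.053
[ 0.53715332 -0.37602975  0.        ]
(172, 138) -0.11 0.054
(122, 198) -0.198 -0.019
(160, 172) -0.18 -0.008
(200, 133) -0.097 0.051
```

```bash
python3 - <<'E'
from h import *
g=np.array([.53715,-.3760,0]);R1=R(97.2)
p=np.array(arm.current_ee_pos());p[2]=.21;arm.move_l(p,feed=.4)
arm.move_to(g+[0,0,.19],R1); arm.grip(.05)
arm.move_l(g+[0,0,.0],R1,feed=.25); print(arm.current_force(),arm.current_t())
arm.move_l(g+[0,0,-.023],R1,feed=.15); print(arm.current_force(),arm.current_ee_pos())
arm.grip(.015); print(arm.current_width(),arm.current_force(),arm.current_t())
a,_=shot("side","sideg");b,_=shot("scene","sceneg")
cv2.imwrite("pics/zg.png",np.hstack([cv2.resize(a[100:220,260:380],(480,480)),cv2.resize(b[200:290,130:220],(480,480))])[:,:,::-1][:, :800])
E
```

```text
[-0.45737607 -0.34373608  1.10586747] 41.9167
[-0.20372783 -0.1023549   0.11593449] [ 0.53714553 -0.37601262 -0.02243426]
0.023812235076888514 [-0.74416663  0.57053723  6.27605468] 42.7333
```

View pics/zg.png

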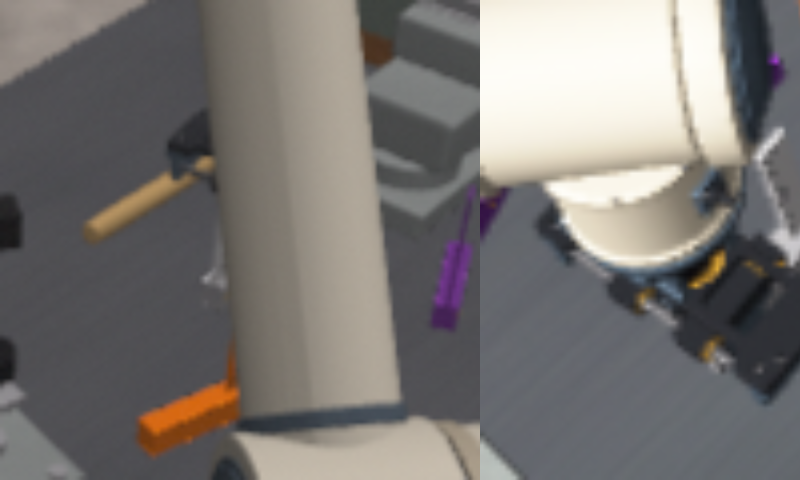

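```bash
cat >> h.py <<'E'
YAW=-15.07
JY=np.array([-np.sin(np.radians(YAW)),np.cos(np.radians(YAW)),0]); JX=np.array([JY[1],-JY[0],0])
CORNER=np.array([.5865,.1865,.080])
E
python3 - <<'E'
from h import *
g=np.array([.53715,-.3760,0]);R2=R(90+YAW)
arm.move_l(g+[0,0,.17],feed=.3); print(arm.current_width(),arm.current_force(),arm.current_torque())
q=CORNER-JY*(.085+.028); q[2]=.17
arm.move_to(q,R2)
q[2]=.10; arm.move_l(q,R2,feed=.2); arm.sleep(.15)
print(arm.current_width(),arm.current_force(),arm.current_ee_pos(),arm.current_t())
a,_=shot("side","sideh");b,_=shot("scene","sceneh");shot("wrist","wh")
cv2.imwrite("pics/zh.png",np.hstack([cv2.resize(a[110:250,160:300],(400,400),interpolation=2),cv2.resize(b[90:220,210:340],(400,400),interpolation=2)])[:,:,::-1])
E
```

```text
0.02385041227400749 [ 0.04264661  0.74400011 -7.21444768] [-0.21054134 -0.02940402  0.01200524]
0.023763056092600966 [-0.06780295  1.05863051 -4.64325473] [0.55828334 0.07724649 0.10150614] 45.9417
```

View pics/zh.png

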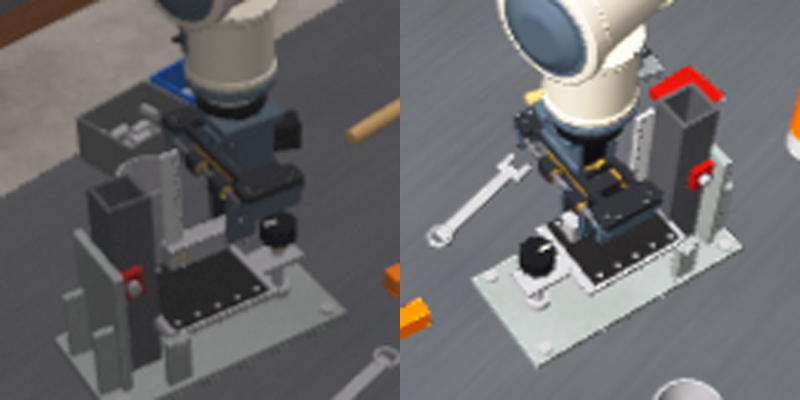

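View pics/wh.png

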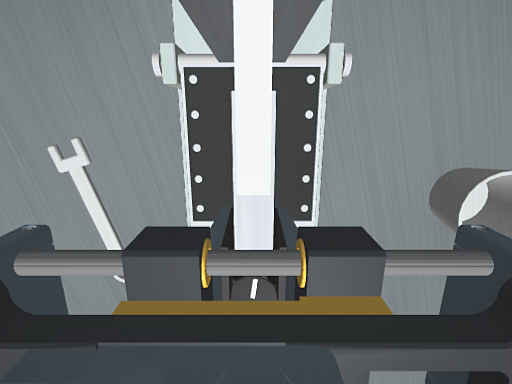

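```bash
python3 pnp.py wh 55 225 180 330; python3 - <<'E'
from h import *
R2=R(90+YAW)
q=CORNER-JY*(.085+.028); q[2]=.060
f0=np.array(arm.current_force())
arm.move_l(q,R2,feed=.15);f=arm.current_force()[2]-f0[2];print(q[2],f)
while q[2]>.053 and f<8:
    q[2]-=.001; arm.move_l(q,R2,feed=.1); f=arm.current_force()[2]-f0[2]; print(round(q[2],4),np.round(f,1),arm.current_ee_pos()[2].round(5))
s=.028
F0=np.array(arm.current_force())
d=.004; 
for d in [.006]+[.004-.001*i for i in range(14)]:
    q2=CORNER-JY*(.085+d); q2[2]=q[2]; arm.move_l(q2,R2,feed=.1)
    F=np.array(arm.current_force()); fy=-(F-F0)@JY; e=np.array(arm.current_ee_pos())-CORNER
    print(round(d,4),"push",fy.round(1),"Fz",(F[2]-f0[2]).round(1),"s",(-e@JY).round(4),"z",(e[2]+.08).round(4))
    if d<.004 and fy>12: break
print(arm.current_width(),arm.current_force(),arm.current_torque(),arm.current_t())
E
```

```text
10 [ 5.865e-01  1.866e-01  8.000e-02 -2.626e-01  5.500e-03 -1.000e-04] -15.043350735214366 rms 0.028749024076420354
0.06 0.48994526795081317
0.059 -0.0 0.05961
0.058 0.2 0.0581
0.057 8.1 0.05727
0.006 push -6.7 Fz 9.5 s 0.0902 z 0.0573
0.004 push -2.9 Fz 10.7 s 0.0894 z 0.0573
0.003 push 2.5 Fz 12.9 s 0.0889 z 0.0573
0.002 push 4.1 Fz 13.9 s 0.0881 z 0.0573
0.001 push 5.1 Fz 13.1 s 0.0872 z 0.0573
0.0 push 13.2 Fz 15.6 s 0.0871 z 0.0573
0.023603040132491003 [ -3.05497894 -14.54910462   9.35976079] [-2.35924068  0.52746604 -0.03401414] 48.875
```

```bash
python3 - <<'E'
from h import *
a,_=shot("side","sidei");b,_=shot("scene","scenei");c,_=shot("wrist","wi")
print(arm.current_force(),arm.current_width(),arm.current_ee_pos(),arm.current_t())
print(np.array(arm.current_tool_rot()).round(4).tolist(),R(90+YAW).round(4).tolist())
cv2.imwrite("pics/zi.png",np.hstack([cv2.resize(a[130:220,190:280],(400,400),interpolation=2),cv2.resize(b[110:190,240:320],(400,400),interpolation=2)])[:,:,::-1])
cv2.imwrite("pics/zwi.png",cv2.resize(c[0:230,150:350],(600,690)[::1],interpolation=2)[:600][:,:,::-1])
E
```

```text
[ -3.14762785 -14.69973669  10.4952533 ] 0.023717268363326674 [0.56401328 0.10233314 0.05726821] 49.025
[[0.2601, 0.9656, -0.0006], [0.9656, -0.2601, -0.0024], [-0.0024, 0.0001, -1.0]] [[0.26, 0.9656, 0.0], [0.9656, -0.26, 0.0], [0.0, 0.0, -1.0]]
```

View pics/zi.png

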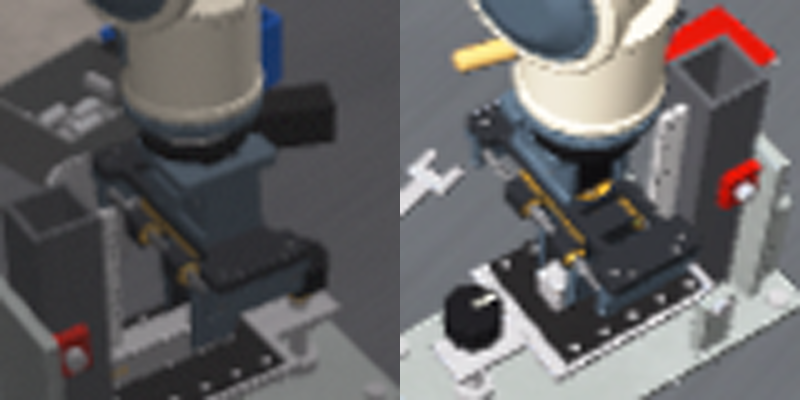

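View pics/zwi.png

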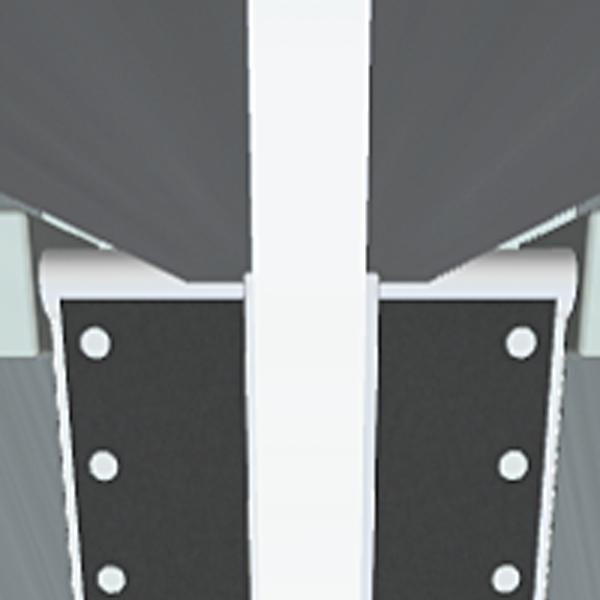

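```bash
python3 - <<'E'
from h import *
def W(x,y,z): return CORNER+JX*x+JY*y+np.array([0,0,z])
im,c=load("wi")
for n,p in dict(heelL=(-.012,0,.028),heelR=(.012,0,.028),footL=(-.025,0,0),footR=(.025,0,0)).items():
    q=proj(c,W(*p));print(n,((q-[150,0]+.5)*3).round(1))
out=[]
for f,(x0,y0,w) in dict(sidei=(190,130,90),scenei=(240,110,80)).items():
    im,c=load(f);k=6;b=cv2.resize(im,None,fx=k,fy=k,interpolation=2)
    for p,col in (((0,0,.15),(255,0,0)),((0,-.022,.15),(0,255,0)),((-.002,-.022,.028),(255,255,0)),((.012,-.11,.028),(255,0,255)),((-.012,0,.0),(0,255,255)),((-.012,-.11,.0),(0,255,255)),((.012,0,.0),(0,128,255)),((.012,-.11,.0),(0,128,255))):
        q=(proj(c,W(*p))+.5)*k;cv2.circle(b,tuple(int(round(t)) for t in q),2,col,-1)
    out.append(cv2.resize(b[y0*k:(y0+w)*k,x0*k:(x0+w)*k],(400,400)))
cv2.imwrite("pics/zj.png",np.hstack(out)[:,:,::-1])
E
```

```text
heelL [238.7 266.2]
heelR [376.3 266.1]
footL [187.6 278.2]
footR [428.9 278. ]
```

View pics/zj.png

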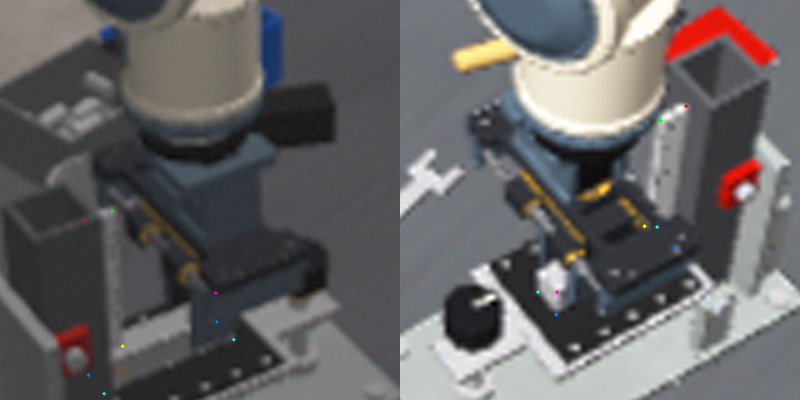

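```bash
python3 - <<'E'
from h import *
R2=R(90+YAW)
for d,z in((0.0,.0558),(-.001,.0555)):
    q=CORNER-JY*(.085+d); q[2]=z; arm.move_l(q,R2,feed=.05)
    F=np.array(arm.current_force());e=np.array(arm.current_ee_pos())-CORNER
    print(d,z,"push",(-F@JY).round(1),"Fx",(F@JX).round(1),"Fz",F[2].round(1),"s",(-e@JY).round(4),"x",(e@JX).round(4),"z",(e[2]+.08).round(4))
arm.sleep(.5)
F=np.array(arm.current_force());print(F,arm.current_torque(),arm.current_width())
a,_=shot("side","sidek");b,_=shot("scene","scenek");c,_=shot("wrist","wk");print(arm.current_t())
cv2.imwrite("pics/zk.png",np.hstack([cv2.resize(c[60:130,180:320],(800,400),interpolation=2)])[:,:,::-1])
cv2.imwrite("pics/zk2.png",np.hstack([cv2.resize(a[130:220,190:280],(400,400),interpolation=2),cv2.resize(b[110:190,240:320],(400,400),interpolation=2)])[:,:,::-1])
E
```

```text
0.0 0.0558 push 14.5 Fx -2.2 Fz 22.6 s 0.087 x 0.0002 z 0.0567
-0.001 0.0555 push 21.6 Fx -2.8 Fz 26.6 s 0.0867 x 0.0002 z 0.0566
[ -8.24740447 -19.73351821  25.03162083] [-3.53188866  1.5050937  -0.05724499] 0.02375734424163901
50.175
```

View pics/zk.png

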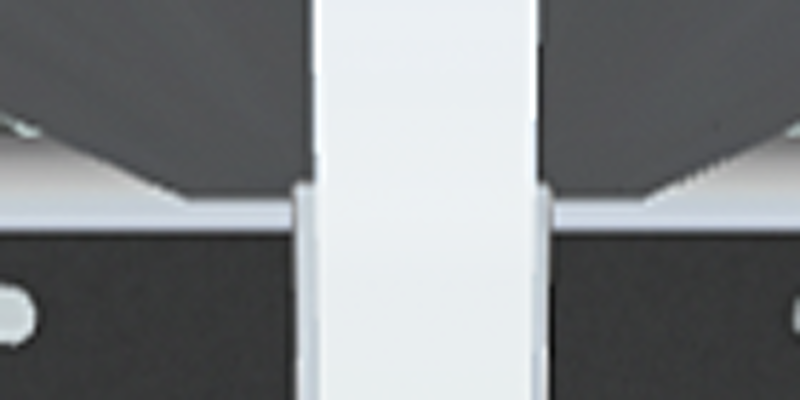

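View pics/zk2.png

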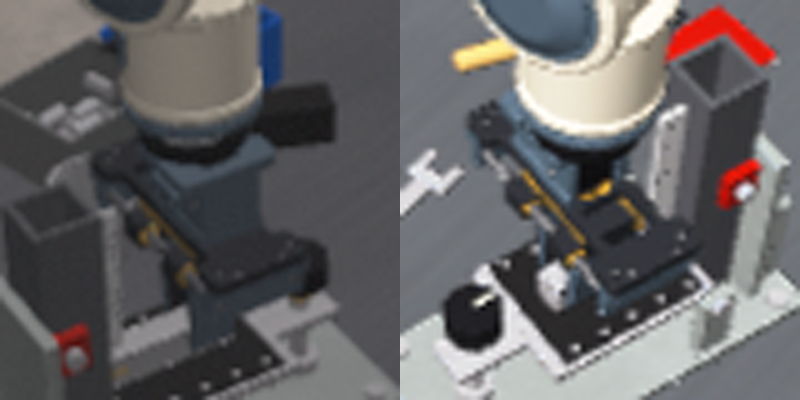

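```bash
python3 - <<'E'
from h import *
print(arm.current_force(),arm.current_width(),arm.current_t()); print(arm.sign_off())
E
```

```text
[ -8.00711228 -19.14308365  26.13146113] 0.023766735601112164 50.175
the job is handed in; nothing more can be done
None
```

The footplate is level as near as I could measure, and I handed the job in at 50.2 s (limit 67 s). At that point the arm was still gripping the steel square and pressing it into the corner. No verdict was reported.

**Levelling:** I turned the knob about 122° clockwise, saw from the footplate's rivets that it had gone slightly too far, turned it back about 17°, and let go. Three estimates of the final tilt:
- Initial tilt plus the knob turns: about +0.002 rad.
- The two-view measurement less the correction: about 0.
- A single top-down view: +0.0055 rad, but the same kind of view had read about 0.004 rad high before, so I gave it less weight.

**Square:** I gripped it across the stock (23.8 mm opening), lowered it onto the footplate and pushed it against the upright.
- **Forces:** about 26 N down and 20 N into the upright at the end, with the position settled.
- **Position:** the pictures show the stock down on the plate, the blade at the upright, and the heel within about 1 mm of the middle.
- **Possible gap:** the wrist picture leaves up to 0.7 mm in doubt at the heel, which is within calibration error.

**Failed or in disagreement:**
- The fingers seem to end about 33 mm short of the reported TCP. Because of that, two touches on the footplate met nothing and my first grip of the knob closed on air. I allowed for it afterwards.
- I did not compare the other bench items' positions afterwards. Nothing was deliberately touched, and no unexpected forces showed.

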